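Clear a module clamp seat and hold its sprung tensioner arm back

ROBOT

A 6-joint arm with a two-finger parallel gripper is mounted at the origin on the work surface. World frame = base frame: x ahead of the robot, y to its left, z up, the work surface at z = 0. Lengths are in m, angles in rad, forces in N, time in s.
With the tool pointing down it reaches from about 0.375 to 0.9 m from the base axis. Payload 3.1 kg.
Tool frame: the origin (TCP) lies at the centre of the arm's flange, where the gripper is bolted on; the fingertips stand robot.tip_extent ahead of it and the grasp point (between the pads) lies 164 mm ahead of it (robot.tip_extent is the distance from the TCP to the fingertips, in m); z points along the fingers, y is the line along which they close (so a half turn about z gives the same grasp; the last joint's range is limited). The gripper opens to 87 mm and grips with 3 to 60 N. Pads are 19 mm wide; open, the fingers measure 117 mm over their backs; the gripper's body (75 mm by 190 mm) begins 51 mm behind the grasp point.
Start: joints at [-1.48, 0.527, 1.433, -0, 1.181, -0.178], TCP at [0.166, -0.603, 0.405] pointing down, gripper open.
Joint ranges: [-3.08, 3.08], [-0.75, 2.2], [0.22, 2.44], [-1.43, 4.57], [0, 2.65], [-2.85, 2.85]. Speed limits (rad/s): [2.79, 2.79, 3.14, 3.14, 3.14, 3.14].

INTERFACE

Orientations are given as a unit quaternion [x, y, z, w].
In Python, from rig import get_obs, camera, hand_in, cut_out, robot gives the robot as it stands.
- The arm moves only by the tool step_arm, never from a script. Its argument "rows" is a list of rows, each a list of 6 numbers: the shift along the world's x, y, z in m, then the turn, a rotation vector about the world's x, y, z in degrees. A call has 1 to 12 rows; each row shifts and turns the commanded pose from where the row before left it; what a row does not reach is not made up. A row lasts 1/8 s, in which the tool goes at most 62.5 mm and 10.7 degrees, less where a joint would pass 70% of its speed; a pose out of reach is approached as far as the arm can. A call is refused whole if a number of a shift passes 0.0625 or a number of a turn 10.7, either way. A call with a gripper value outside its range is refused whole. "jaw" is the finger opening in m, from 0 to 0.087, set as the call begins (left out, the last holds). The fingers move at their own pace and stop on an object; "squeeze" is the grip in N (left out, the last holds). Time passes only in rows, so rows that do not move let the fingers close. It gives the time, the measured TCP pose, the force, the opening and the grip force at its end, in the units of the state.
- get_obs(): the state, without advancing time (a new reading comes with each control period).
- camera(name): name is "scene" or "top"; returns a dict with "pixels" (480x640x3 uint8, blue, green, red), "depth" (480x640 float32, m along the optical axis (not along the pixel's ray), 0 where there is no reading), "fov_y" (degrees; the focal length in pixels is half the picture's height over the tangent of half this angle, whatever the lens; pixels are square), "cx", "cy" (the principal point, pixels), "k1" (the pictures are not rectified: a ray, as slopes to the right and down, at radius r is drawn at 1 + k1 r^2 times it, then the intrinsics apply), "extrinsics" (4x4, takes a point from camera to world coordinates). Camera axes: x right, y up, looking along -z (the intrinsics and any distortion apply to the point x, -y, -z); pixel columns grow to the right and rows downward; lengths in m; the calibration is good to about 2 mm. A picture is of the moment at which its call begins.
- hand_in(): hands the job in; it is judged then, once.
Trained networks look in the newest picture that a camera, given by its name, has taken for a name from the list of things; names that differ only in an ending like _2 or _b are one class to them, and where a whole thing is asked for, a point or a joint stands for the part that bears it (a point fixed in the world has none). Each returns a list of dicts, best first, with "confidence" (0 to 1); they miss things now and then, are a little off and sometimes report something else, mostly with a low value. They report only what shows in the picture. A call takes as long as a camera call. They do not tell look-alikes from the thing itself.
- cut_out(label, camera): "region" (480x640 bool, what is visible of it) and "extent" ([centre column, centre row, width, height] in pixels, round what is visible of it).
The state is a dict: "time": time; "q": joint angles; "joint_velocities": joint speeds; "joint_torque": joint torques, N m; "position": TCP position; "tool_rot": TCP orientation; "ft_force": force on the tool from outside, world axes, zero at the start; "moment": the same for the moment, N m; "grip_width": finger opening in m; "grip_force": force on a finger pad.
Only numpy, scipy, OpenCV 4.12 (cv2) and the standard library are available. Lean on these libraries where they do the work, as an engineer would, in place of code of your own. Each camera call takes 0.05 s, during which the arm holds its last target. There are 200 camera calls.

TASK

Use the scraper block to sweep the three loose steel chips off the clamp fixture's seat plate into its blue trough (do not touch the chips with the gripper), then stand the scraper upright on the bench, clear of the fixture, and let go of it. Then use the fingers to push the fixture's sprung tensioner arm back until its ratchet has clicked, and a little further so that the fingers rather than the pawl carry the spring; finish while still holding it there, so that a module can be set in. Leave the module, jar, tray and screwdriver where they are.

Things in the scene. Friction and masses are not known exactly. Their poses are not given: they have to be found in the camera images.
- fixture: Fixed clamp fixture on a grey base plate 8 mm high (x -77 to 167, y -125 to 100). Origin at bench level under the seat; x axis from the seat towards the tensioner arm, y axis from the trough to the seat, z up. All mm offsets below called fixture x, y are in these axes. Green stop rail, x -72 to -60, 30 high, with two pins to 38. Arm pivot at x 85, y 65.
- seat (a point): point on the top face of the aluminium seat plate, at fixture x 0, y 0, 30 mm above the bench; fixture axes. The seat's flat top spans fixture x -45 to 45, y -45 to 70; its y = -45 edge drops straight into the trough. The space above it between fixture x -60 and 55 is free but for the chips, which lie within y -42 to 26.
- trough (a point): centre of the floor of the blue open trough, at fixture x 0, y -81.5, 11 mm above the bench; the trough spans fixture x -60 to 60, y -45 to -116, its walls are 22 mm above the bench (lower than the seat)
- tension_arm: Yellow tensioner arm, a level bar 16 mm wide, 36 to 48 mm above the bench, that swings about the vertical pivot; origin on the pivot axis at bench level, bar along its own -y to 138 mm. 112 mm from the pivot stands a red upright post for pushing, 18 mm diameter, up to 100 mm above the bench. A black roller on the seat side, 50 mm from the pivot, has its top at 54 mm.
- post (a point): point on the axis of the red post, 85 mm above the bench (the post's top is at 100), 112 mm from the pivot; turns with the arm: at joint value a it is at fixture x 85 + 112 sin a, y 65 - 112 cos a. The spring pushes back at the post with about 5.5 N at a = 0, 11 N at 0.58; the pawl and friction bring the push to at most about 15 N
- tensioner (a joint): arm angle in rad: 0 = sprung forward (arm along fixture -y); grows as the post is pushed away from the seat (to fixture +x, counter-clockwise from above); end stop 0.58. The ratchet clicks at about 0.37; if then released the arm springs back to rest on the pawl at about 0.375, which is not enough: it counts as held back above 0.41.
- pawl (a joint): travel of the brass ratchet pawl slider in m: 0 = out (start); the arm's pin cams it back to about 0.010 and it snaps out to 0 behind the pin at the click
- scraper: Loose wooden scraper block with orange edge, standing on the bench, about 160 g. Foot 96 (its x) x 26 (its y) x 28 mm high, sweeping faces on its y sides; on top a handle ridge 60 x 22 mm, 28 to 62 mm above the underside, to be pinched across the 22 mm (its y). Origin at the centre of its underside. Stands left or right of the fixture; the module stands on the other side.
- chip0: loose dark steel chip, 18 x 14 x 6 mm, 12 g, lying flat on the seat plate; origin at the centre of its underside
- chip1: loose dark steel chip, 18 x 14 x 6 mm, 12 g, lying flat on the seat plate; origin at the centre of its underside
- chip2: loose dark steel chip, 18 x 14 x 6 mm, 12 g, lying flat on the seat plate; origin at the centre of its underside
- module: bystander: loose olive-grey electronics module, 102 x 52 x 34 mm, with a brass connector at one end; origin at the centre of its underside
- fastener_jar: bystander: small jar, 52 mm diameter, 70 mm high; origin at the centre of its underside
- parts_tray: bystander: open blue tray 110 x 80 x 30 mm; origin at the centre of its underside
- screwdriver: bystander: screwdriver with yellow handle, 160 mm long, lying on the bench beyond the fixture
Not all that is in view belongs to the job. Leave any red look-alike of the scraper alone.

How it is judged:
By the outcome, as a careful person would: the job done as asked, in the order asked, and still so for the second after the job is handed in, while the arm keeps its last pose, push and grip.
It also fails if it takes over 67 s, if anything falls off the work surface, if the arm or the gripper's body presses on something with over 40 N, if the wrist force passes 120 N, or if a joint passes its speed limit or range.

## Working session

There is one attempt and no reset: what is moved stays moved. The work goes in short steps, Python scripts to look and compute and a tool call to move; the robot and the scene stay as the last step left them, time stands still between calls to the robot, and variables do not carry over. Pictures are saved under pics/ and viewed, at most 10 in all, crops included, and the job is handed in when it is done.

Besides the shell and the picture viewer there is one more tool, called after "Request:" as name(argument=value, ...) on one line, values as JSON. step_arm: Moves the arm, as the interface text tells. Its arguments: {"type":"object","properties":{"rows":{"type":"array"},"jaw":{"type":"number"},"squeeze":{"type":"number"}},"required":["rows"]}

```bash
mkdir -p pics; ls
cat > h.py <<'E'
import numpy as np, cv2, pickle
from rig import get_obs, camera, hand_in, cut_out, robot
def cam(n):
    c=camera(n); return c
def intr(c):
    f=240/np.tan(np.radians(c["fov_y"])/2)
    return np.array([[f,0,c["cx"]],[0,f,c["cy"]],[0,0,1.]]), np.array([c["k1"],0,0,0,0.])
def cloud(c):
    K,D=intr(c); u,v=np.meshgrid(np.arange(640.),np.arange(480.))
    p=cv2.undistortPoints(np.stack([u,v],-1).reshape(-1,1,2),K,D).reshape(480,640,2)
    d=c["depth"]; P=np.stack([p[...,0]*d,-p[...,1]*d,-d,np.ones_like(d)],-1)
    W=P@np.array(c["extrinsics"]).T; W=W[...,:3]; W[d==0]=np.nan
    return W
def proj(c,pts):
    K,D=intr(c); E=np.linalg.inv(np.array(c["extrinsics"])); p=np.c_[np.atleast_2d(pts),np.ones(len(np.atleast_2d(pts)))]@E.T
    q=p[:,:3]*[1,-1,-1]
    return cv2.projectPoints(q.reshape(-1,1,3),np.zeros(3),np.zeros(3),K,D)[0].reshape(-1,2)
E
python3 - <<'E'
from h import *
print(robot.tip_extent, get_obs())
for n in ("scene","top"):
    c=cam(n); cv2.imwrite(f"pics/{n}0.png",c["pixels"]); pickle.dump(c,open(n+"0.pkl","wb"))
    print(n,c["fov_y"],c["cx"],c["cy"],c["k1"],np.array(c["extrinsics"]).round(3).tolist())
    W=cloud(c)
    for l in ["fixture","tension_arm","post","scraper","chip0","module","fastener_jar","parts_tray","screwdriver","seat","trough","pawl"]:
        for r in cut_out(l,n)[:4]:
            m=r["region"]; p=W[m]; p=p[~np.isnan(p[:,0])]
            print(l,round(r["confidence"],2),np.round(r["extent"]),m.sum(),np.median(p,0).round(3) if len(p) else None, np.percentile(p[:,2],98).round(3) if len(p) else None)
E
```

```text
pics
0.1822 {'time': 0.0, 'q': array([-1.48051438e+00,  5.28482375e-01,  1.43392502e+00, -3.29476003e-05,
        1.18134542e+00, -1.78510271e-01]), 'joint_velocities': array([ 1.03220008e-03, -3.62839641e-04,  1.90598367e-03,  7.82093760e-04,
        5.18639352e-05, -2.08877910e-03]), 'joint_torque': array([ 8.14771302e-04, -4.40034091e+01, -1.76592493e+01,  6.32966822e-02,
        5.82369359e-02, -1.69575246e-04]), 'position': array([ 0.16596642, -0.60220322,  0.403754  ]), 'tool_rot': array([ 9.90981010e-01,  1.33998027e-01,  3.24127362e-05, -1.07970065e-03]), 'ft_force': array([-0.10634055, -0.01346367,  0.4155316 ]), 'moment': array([-0.05618617, -0.00693739,  0.01072446]), 'grip_force': 0.0, 'grip_width': 0.08685825371188735}
scene 53.37318768323276 319.5768250983596 242.5466338638037 -0.06291493835252147 [[-0.769, -0.415, 0.486, 1.01], [0.639, -0.473, 0.607, 0.544], [-0.022, 0.777, 0.629, 0.629], [0.0, 0.0, 0.0, 1.0]]
fixture 0.81 [333. 254. 158. 107.] 9468 [0.555 0.003 0.011] 0.061
tension_arm 0.62 [319. 241.  49.  64.] 1072 [ 0.567 -0.014  0.048] 0.1
post 0.81 [320. 241.  45
[... 1502 characters left out ...]
036] 0.039
module 0.7 [491. 287.  38.  64.] 1961 [ 0.475 -0.3    0.034] 0.038
fastener_jar 0.68 [325. 269.   9.   6.] 80 [ 0.509 -0.006  0.035] 0.04
fastener_jar 0.57 [158. 204.  37.  33.] 908 [0.625 0.287 0.068] 0.072
parts_tray 0.77 [517. 214.  63.  72.] 2921 [ 0.598 -0.363  0.004] 0.031
screwdriver 0.91 [283. 128.  26.  83.] 610 [0.804 0.059 0.022] 0.028
screwdriver 0.38 [328. 240.  93.  33.] 1065 [ 0.563 -0.003  0.049] 0.101
seat 0.87 [333. 264. 136. 148.] 16697 [ 0.523 -0.026  0.01 ] 0.052
trough 0.67 [489. 286.  38.  64.] 1950 [ 0.475 -0.3    0.034] 0.038
trough 0.47 [328. 238.  87.  25.] 1011 [ 0.563 -0.004  0.049] 0.101
pawl 0.57 [374. 219.  25.  10.] 208 [ 0.597 -0.096  0.04 ] 0.053
```

Run:
```python
import cv2
a=cv2.imread("pics/top0.png"); cv2.imwrite("pics/top0c.png",cv2.resize(a[100:420,120:560],(800,582),interpolation=cv2.INTER_CUBIC))
```

```text
(no output)
```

View pics/top0c.png

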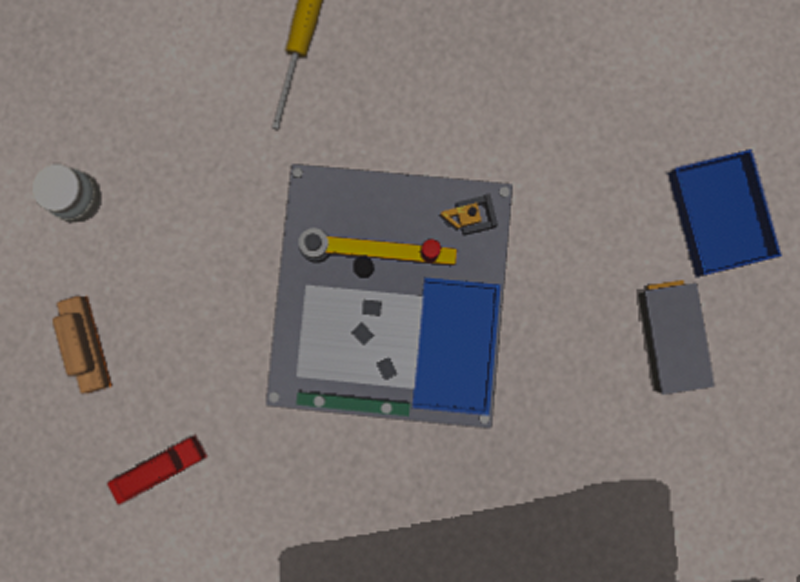

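View pics/scene0.png

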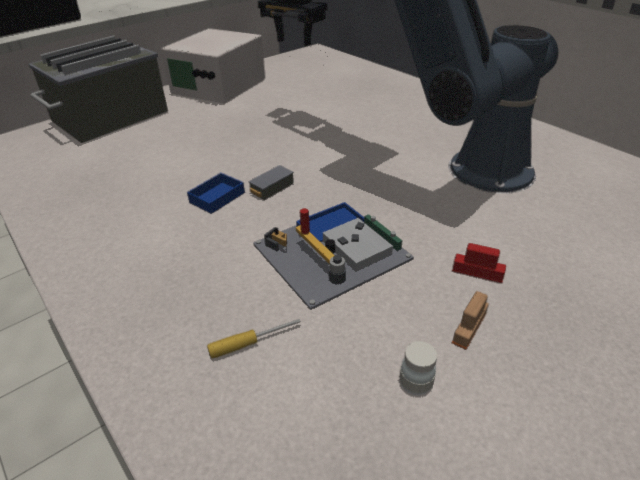

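The top view (crop scale 1.82, offset 120,100) shows the wooden scraper at crop (82,343) and the red decoy at (157,470). The fixture is centred at about (390,300), with chips at (372,307), (362,333) and (387,368). The trough is on the right and the post is at (431,250).

```bash
cat >> h.py <<'E'
def rect(P):
    r=cv2.minAreaRect((P[:,:2]*1000).astype(np.float32)); return np.round(r[0],1),np.round(r[1],1),round(r[2],1)
E
python3 - <<'E'
from h import *
for n in ("scene","top"):
    c=pickle.load(open(n+"0.pkl","rb")); W=cloud(c); px=c["pixels"]; hsv=cv2.cvtColor(px,cv2.COLOR_BGR2HSV)
    x,y,z=W[...,0],W[...,1],W[...,2]
    def big(m):
        k,l,s,_=cv2.connectedComponentsWithStats(m.astype(np.uint8)); i=1+np.argmax(s[1:,4]); return l==i
    fx=(abs(x-.53)<.25)&(abs(y+.02)<.2)
    sc=(abs(x-.48)<.07)&(abs(y-.285)<.06)
    print(n,"scr ridge",rect(W[sc&(z>.055)&(z<.07)]), np.median(z[sc&(z>.055)]), "foot",rect(W[sc&(z>.022)&(z<.034)]))
    seat=big(fx&(z>.024)&(z<.033)&(hsv[...,1]<40)&(hsv[...,2]>110))
    print("seat",seat.sum(),rect(W[seat]),np.median(z[seat]))
    g=big(fx&(hsv[...,0]>55)&(hsv[...,0]<90)&(hsv[...,1]>80)&(z>.025)); print("rail",rect(W[g]),np.median(z[g]))
    b=big(fx&(hsv[...,0]>100)&(hsv[...,0]<125)&(hsv[...,1]>120)&(z<.026)); print("trough",rect(W[b]))
    base=fx&(z>.0045)&(z<.0115); base=big(base); print("base",rect(W[base]),np.median(z[base]))
    r=big(fx&((hsv[...,0]<8)|(hsv[...,0]>172))&(hsv[...,1]>130)&(z>.05)); print("post top",np.median(W[r&(z>.097)],0).round(4),rect(W[r&(z>.097)]))
    yl=big(fx&(hsv[...,0]>18)&(hsv[...,0]<32)&(hsv[...,1]>130)&(z>.04)&(z<.053)); print("arm",rect(W[yl]),np.median(z[yl]))
    m=(W[...,2]>.032)&(W[...,2]<.040)&fx&(hsv[...,2]<110)&(x<.54)&(x>.42)
    k,l,s,ce=cv2.connectedComponentsWithStats(m.astype(np.uint8))
    for i in range(1,k):
        if s[i,4]>15: print("chip",s[i,4],np.median(W[l==i],0).round(4))
E
```

```text
scene scr ridge (array([480.1, 285.7]), array([62.6, 22.7]), 15.4) 0.06082381402941228 foot (array([480.4, 285.2]), array([96.9, 27. ]), 15.5)
seat 1368 (array([482.8,   6.2]), array([114.5,  90.2]), 83.5) 0.03002855527721221
rail (array([419.7,  15.3]), array([53.7,  9.8]), 83.7) 0.02960252020763765
trough (array([466. , -86.6]), array([ 76.1, 115.6]), 83.5)
base (array([525.5, -23.8]), array([228.6, 246. ]), 83.6) 0.007977962258743032
post top [ 0.5617 -0.0593  0.0998] (array([561.3, -60.5]), array([13.2, 12.6]), 22.1)
arm (array([562.1, -27. ]), array([121.8,  23.3]), 83.7) 0.047472590136791726
chip 47 [ 0.4533 -0.0178  0.0355]
chip 49 [0.4875 0.0057 0.0358]
chip 49 [ 0.5117 -0.0037  0.0356]
top scr ridge (array([478.1, 283.9]), array([58.8, 21.6]), 15.6) 0.06086968420466199 foot (array([478.8, 283.6]), array([94.9, 25.4]), 16.0)
seat 2934 (array([482. ,   6.4]), array([115. ,  90.1]), 83.4) 0.029768043243375064
rail (array([416.9,  14.4]), array([58.6, 11. ]), 83.4) 0.030071149746807746
trough (array([471.3, -88.5]), array([ 75. , 127.8]), 83.4)
base (array([522.9, -23.8]), array([225.6, 247.6]), 83.4) 0.008143416455982488
post top [ 0.5595 -0.0629  0.1003] (array([558.9, -62.2]), array([14.9, 15.1]), 88.7)
arm (array([565.6, -10.7]), array([93.2, 15.8]), 83.5) 0.04759529143671659
chip 80 [ 0.5099 -0.0062  0.0353]
chip 82 [0.4846 0.0029 0.0361]
chip 80 [ 0.4509 -0.0194  0.0361]
```

Request:
step_arm(rows=[[0.037,0.0447,0,0,0,0],[0.037,0.0447,0,0,0,0],[0.037,0.0447,0,0,0,0],[0.037,0.0447,0,0,0,0],[0.037,0.0447,0,0,0,0],[0.037,0.0447,0,0,0,0],[0.037,0.0447,0,0,0,0],[0.037,0.0447,0,0,0,0],[0.037,0.0447,0,0,0,0]], jaw=0.06, squeeze=30)

```text
time: 2.42
position: [0.5001, -0.1987, 0.405]
tool_rot: [0.991, 0.134, 0.0, 0.0]
ft_force: [-0.0, 0.0, -0.6]
grip_width: 0.0599
grip_force: 0.0
```

Request:
step_arm(rows=[[-0.002,0.0485,0,0,0,0],[-0.002,0.0485,0,0,0,0],[-0.002,0.0485,0,0,0,0],[-0.002,0.0485,0,0,0,0],[-0.002,0.0485,0,0,0,0],[-0.002,0.0485,0,0,0,0],[-0.002,0.0485,0,0,0,0],[-0.002,0.0485,0,0,0,0],[-0.002,0.0485,0,0,0,0],[-0.002,0.0485,0,0,0,0],[0,0,0,0,0,0],[0,0,0,0,0,0]])

```text
time: 3.92
position: [0.4788, 0.2846, 0.4046]
tool_rot: [0.991, 0.134, -0.0, 0.0]
ft_force: [0.0, -0.1, 0.1]
grip_width: 0.0596
grip_force: 0.0
```

Request:
step_arm(rows=[[0.0002,0,-0.035,0,0,0],[0,0,-0.035,0,0,0],[0,0,-0.035,0,0,0],[0,0,-0.03,0,0,0],[0,0,-0.025,0,0,0],[0,0,-0.02,0,0,0],[0,0,-0.0106,0,0,0],[0,0,0,0,0,0]])

```text
time: 4.92
position: [0.4794, 0.2838, 0.2138]
tool_rot: [0.991, 0.133, -0.001, 0.0]
ft_force: [-0.3, -0.1, 0.1]
grip_width: 0.06
grip_force: 0.0
```

Request:
step_arm(rows=[[0,0,0,0,0,0],[0,0,0,0,0,0],[0,0,0,0,0,0],[0,0,0,0,0,0],[0,0,0,0,0,0],[0,0,0,0,0,0]], jaw=0.0, squeeze=35)

```text
time: 5.68
position: [0.4792, 0.2849, 0.2143]
tool_rot: [0.991, 0.134, 0.0, -0.0]
ft_force: [0.1, 0.1, 2.5]
grip_width: 0.0219
grip_force: 34.9
```

Request:
step_arm(rows=[[0,0,0.015,0,0,0],[0,0,0.03,0,0,0],[0,0,0.045,0,0,-5.5],[0.001,-0.03,0,0,0,-5.5],[0.001,-0.04,0,0,0,-5.5],[0.001,-0.045,0,0,0,-5.5],[0.001,-0.045,0,0,0,0],[0.001,-0.04,0,0,0,0],[0.001,-0.0362,0,0,0,0],[0,0,0,0,0,0],[0,0,0,0,0,0]])

```text
time: 7.05
position: [0.485, 0.0488, 0.3045]
tool_rot: [0.998, -0.058, 0.0, -0.0]
ft_force: [-0.4, -0.0, -1.5]
grip_width: 0.0221
grip_force: 34.9
```

Run:
```python
from h import *
a=cam("scene")["pixels"]; b=cam("top")["pixels"]
a=cv2.resize(a[150:330,220:440],None,fx=1.8,fy=1.8); b=cv2.resize(b[150:330,230:450],None,fx=1.8,fy=1.8)
cv2.imwrite("pics/s1.png",np.hstack([a,b]))
```

```text
(no output)
```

View pics/s1.png

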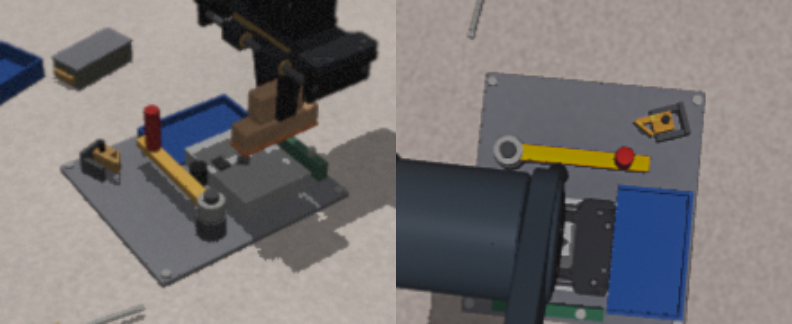

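The left half of the picture shows the scraper held level at about (270,115) above the seat, aligned with the fixture. The chips are visible in front of it at (240,155).

Request:
step_arm(rows=[[0,0,-0.02,0,0,0],[0,0,-0.02,0,0,0],[0,0,-0.012,0,0,0],[0,0,-0.0067,0,0,0],[0,0,0,0,0,0],[0,0,0,0,0,0]])

```text
time: 7.9
position: [0.4854, 0.0486, 0.2459]
tool_rot: [0.998, -0.057, 0.0, 0.0]
ft_force: [0.5, 0.2, -1.7]
grip_width: 0.0217
grip_force: 34.9
```

Request:
step_arm(rows=[[-0.0007,-0.006,0,0,0,0],[-0.0007,-0.006,0,0,0,0],[-0.0007,-0.006,0,0,0,0],[-0.0007,-0.006,0,0,0,0],[-0.0007,-0.006,0,0,0,0],[-0.0007,-0.006,0,0,0,0],[-0.0007,-0.006,0,0,0,0],[-0.0007,-0.006,0,0,0,0],[-0.0007,-0.006,0,0,0,0],[-0.0007,-0.006,0,0,0,0],[-0.0007,-0.006,0,0,0,0],[-0.0007,-0.006,0,0,0,0]])

```text
time: 9.4
position: [0.4768, -0.0238, 0.2454]
tool_rot: [0.998, -0.058, -0.0, 0.0]
ft_force: [0.6, 0.6, -1.3]
grip_width: 0.0221
grip_force: 34.9
```

Request:
step_arm(rows=[[-0.0007,-0.006,0,0,0,0],[-0.0007,-0.006,0,0,0,0],[-0.0007,-0.006,0,0,0,0],[-0.0007,-0.006,0,0,0,0],[-0.0007,-0.006,0,0,0,0],[0,0,0,0,0,0],[0,0,0,0,0,0]])

```text
time: 10.28
position: [0.4733, -0.0534, 0.2454]
tool_rot: [0.998, -0.058, -0.0, -0.0]
ft_force: [0.4, -0.4, -2.0]
grip_width: 0.0215
grip_force: 34.9
```

Run:
```python
from h import *
a=cam("scene")["pixels"]; b=cam("top")["pixels"]
a=cv2.resize(a[150:330,220:440],None,fx=1.8,fy=1.8); b=cv2.resize(b[150:330,230:450],None,fx=1.8,fy=1.8)
cv2.imwrite("pics/s2.png",np.hstack([a,b]))
```

```text
(no output)
```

View pics/s2.png

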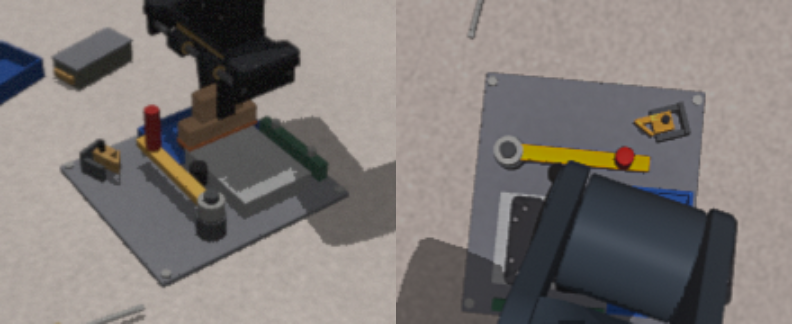

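The seat behind the scraper is empty (left half of the picture). The scraper overhangs the trough edge at (215,130).

Request:
step_arm(rows=[[0,0,0.015,0,0,0],[0,0,0.03,0,0,0],[0,0,0.025,0,0,0],[0.001,0.035,0,0,0,0],[0.001,0.045,0,0,0,0],[0.001,0.045,0,0,0,0],[0.001,0.045,0,0,0,0],[0.001,0.045,0,0,0,0],[0.001,0.045,0,0,0,0],[0.001,0.038,0,0,0,0],[0,0,0,0,0,0],[0,0,0,0,0,0]])

```text
time: 11.88
position: [0.4798, 0.2444, 0.3152]
tool_rot: [0.998, -0.057, -0.001, 0.0]
ft_force: [-0.4, -0.5, -0.9]
grip_width: 0.0217
grip_force: 34.9
```

Run:
```python
from h import *
a=cam("scene")["pixels"]; b=cam("top")["pixels"]
a=cv2.resize(a[150:330,220:440],None,fx=1.8,fy=1.8); b=cv2.resize(b[150:330,230:450],None,fx=1.8,fy=1.8)
cv2.imwrite("pics/s3.png",np.hstack([a,b]))
```

```text
(no output)
```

View pics/s3.png

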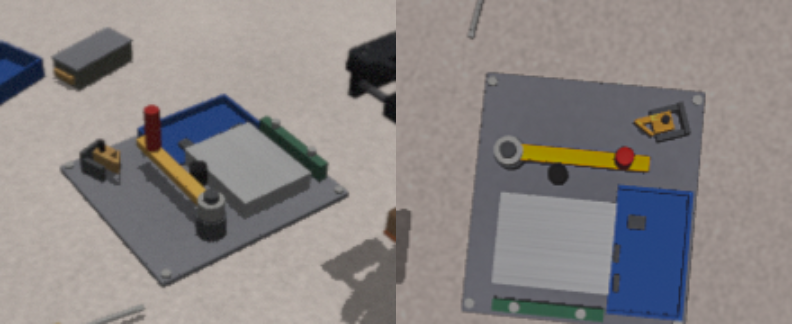

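The seat is clear and all three chips are in the trough, at about (637,222), (617,252) and (617,283) in the right half. Now I'll set the scraper down.

Run:
```python
from h import *
c=cam("top"); W=cloud(c); hsv=cv2.cvtColor(c["pixels"],cv2.COLOR_BGR2HSV)
R=np.array([[.9936,.1132],[-.1132,.9936]]); F=(W[...,:2]-[.481,-.0061])@np.array([[.9936,.1132],[-.1132,.9936]])
m=(abs(F[...,0])<.058)&(F[...,1]<-.04)&(F[...,1]>-.112)&(hsv[...,1]<110)
k,l,s,ce=cv2.connectedComponentsWithStats(m.astype(np.uint8))
for i in range(1,k):
    if s[i,4]>12: print(s[i,4],np.median(F[l==i],0).round(4),np.percentile(W[l==i][:,2],[5,50,95]).round(4))
```

```text
256 [-0.0027 -0.0435] [0.0076 0.0281 0.032 ]
73 [ 0.0285 -0.0671] [0.0141 0.0164 0.0195]
29 [-0.0337 -0.0525] [0.0234 0.0252 0.0267]
```

Request:
step_arm(rows=[[0,0,-0.03,0,0,0],[0,0,-0.03,0,0,0],[0,0,-0.02,0,0,0],[0,0,-0.01,0,0,0],[0,0,-0.006,0,0,0],[0,0,-0.003,0,0,0],[0,0,-0.0013,0,0,0],[0,0,0,0,0,0],[0,0,0,0,0,0]])

```text
time: 13.15
position: [0.4804, 0.2447, 0.2155]
tool_rot: [0.998, -0.057, 0.0, -0.0]
ft_force: [-0.0, 0.0, -0.5]
grip_width: 0.0215
grip_force: 34.9
```

Request:
step_arm(rows=[[0,0,-0.0008,0,0,0],[0,0,-0.0005,0,0,0],[0,0,0,0,0,0]])

```text
time: 13.52
position: [0.4803, 0.2447, 0.2143]
tool_rot: [0.998, -0.057, 0.0, -0.0]
ft_force: [-0.6, -0.1, 3.7]
grip_width: 0.0217
grip_force: 34.9
```

Request:
step_arm(rows=[[0,0,0,0,0,0],[0,0,0,0,0,0],[0,0,0,0,0,0],[0,0,0,0,0,0]], jaw=0.06)

```text
time: 14.02
position: [0.4803, 0.2445, 0.2137]
tool_rot: [0.998, -0.058, -0.0, 0.0]
ft_force: [0.3, -1.0, 0.2]
grip_width: 0.0537
grip_force: 0.0
```

Request:
step_arm(rows=[[0,0,0.01,0,0,0],[0,0,0.02,0,0,0],[0,0,0.035,0,0,0],[0,0,0.035,0,0,0],[0,0,0.035,0,0,0],[0,0,0,0,0,0]])

```text
time: 14.78
position: [0.481, 0.2449, 0.3522]
tool_rot: [0.998, -0.057, 0.004, -0.001]
ft_force: [0.5, -0.3, -0.1]
grip_width: 0.0598
grip_force: 0.0
```

Request:
step_arm(rows=[[0.007,-0.043,0,0,0,0],[0.007,-0.043,0,0,0,0],[0.007,-0.043,0,0,0,0],[0.007,-0.043,0,0,0,0],[0.007,-0.043,0,0,0,0],[0.007,-0.043,0,0,0,0],[0.007,-0.045,0,0,0,0],[0,0,0,0,0,0],[0,0,-0.035,0,0,0],[0,0,-0.035,0,0,0],[0,0,-0.034,0,0,0],[0,0,0,0,0,0]], jaw=0, squeeze=20)

```text
time: 16.27
position: [0.5277, -0.0571, 0.2423]
tool_rot: [0.998, -0.057, -0.004, -0.001]
ft_force: [-0.4, 0.8, 0.7]
grip_width: 0.0002
grip_force: 0.0
```

Run:
```python
from h import *
a=cam("scene")["pixels"]; b=cam("top")
a=cv2.resize(a[150:330,220:510],None,fx=2.7,fy=2.7); cv2.imwrite("pics/s4.png",a)
W=cloud(b); s=(abs(W[...,0]-.48)<.08)&(abs(W[...,1]-.245)<.045)&(W[...,2]>.055)&(W[...,2]<.07)
print("scraper",rect(W[s]),np.median(W[s][:,2]),get_obs()["position"],get_obs()["grip_width"])
```

```text
scraper (array([479. , 243.8]), array([23.1, 60.3]), 83.1) 0.06104423614843435 [ 0.52919164 -0.057752    0.24494556] -4.444072312310336e-05
```

View pics/s4.png

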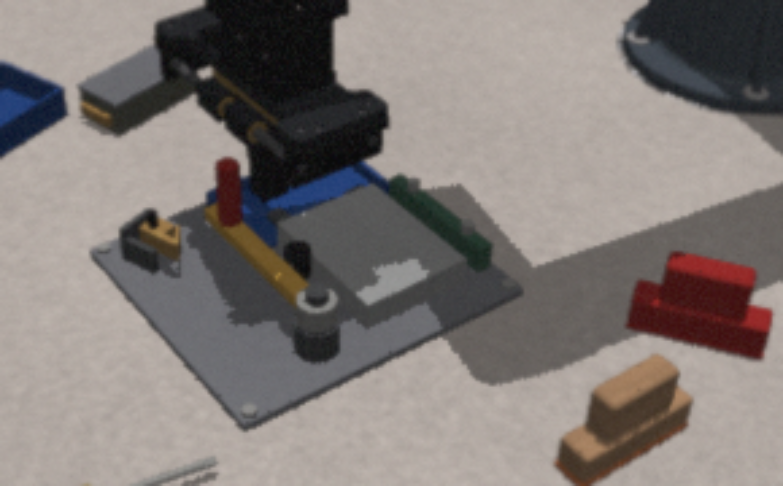

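The scraper stands upright on the bench at (625,420) and the closed fingers are on the seat side of the post at (228,190). Next I'll move forward to touch the post.

Request:
step_arm(rows=[[0.003,-0.0003,0.002,0,0,0],[0.003,-0.0003,0,0,0,0],[0.003,-0.0003,0,0,0,0],[0.0025,-0.0003,0,0,0,0],[0.0025,-0.0003,0,0,0,0],[0,0,0,0,0,0]])

```text
time: 17.12
position: [0.5424, -0.0597, 0.2466]
tool_rot: [0.998, -0.057, -0.002, -0.0]
ft_force: [-3.9, -0.3, 3.5]
grip_width: 0.0005
grip_force: 1.9
```

Request:
step_arm(rows=[[0.0033,0,0,0,0,0],[0.0033,0,0,0,0,0],[0.0033,0,0,0,0,0],[0.0033,0,0,0,0,0],[0.0033,0,0,0,0,0],[0.0033,0,0,0,0,0],[0.0033,0,0,0,0,0],[0.0033,0,0,0,0,0]])

```text
time: 18.12
position: [0.5675, -0.0601, 0.2459]
tool_rot: [0.998, -0.057, -0.004, -0.0]
ft_force: [-6.9, -3.4, 1.9]
grip_width: 0.0002
grip_force: 3.6
```

Request:
step_arm(rows=[[0.003,0.0006,0,0,0,0],[0.003,0.0006,0,0,0,0],[0.003,0.0006,0,0,0,0],[0.003,0.0006,0,0,0,0],[0.003,0.0006,0,0,0,0],[0.003,0.0006,0,0,0,0],[0,0,0,0,0,0],[0,0,0,0,0,0]])

```text
time: 19.12
position: [0.5851, -0.0567, 0.2455]
tool_rot: [0.998, -0.057, -0.005, 0.0]
ft_force: [-7.7, -4.3, 0.1]
grip_width: 0.0007
grip_force: 3.7
```

```bash
cat > look.py <<'E'
from h import *
import sys
c=cam("scene"); a=c["pixels"]; b=cam("top")
cv2.imwrite("pics/"+sys.argv[1],np.hstack([cv2.resize(p,None,fx=1.8,fy=1.8,interpolation=cv2.INTER_CUBIC) for p in (a[150:330,220:440],b["pixels"][150:330,230:450])]))
M=np.array([[.9936,-.1132],[.1132,.9936]]) # world->fixture (rows: x,y)
for n,c in (("scene",c),("top",b)):
    W=cloud(c); F=(W[...,:2]-[.481,-.0061])@M.T; hsv=cv2.cvtColor(c["pixels"],cv2.COLOR_BGR2HSV)
    near=(F[...,0]>.05)&(F[...,0]<.17)&(F[...,1]<.07)&(F[...,1]>-.1)
    y=near&(hsv[...,0]>18)&(hsv[...,0]<32)&(hsv[...,1]>130)&(abs(W[...,2]-.0475)<.004)&(np.hypot(F[...,0]-.125,F[...,1]+.076)>.03)
    if y.sum()>20:
        P=F[y]; r=np.hypot(P[:,0]-.085,P[:,1]-.065); k=(r>.025)&(r<.14); v=np.median(np.arctan2(P[k,0]-.085,.065-P[k,1])); print(n,"arm angle (bar)",v.round(3),k.sum())
    red=near&((hsv[...,0]<8)|(hsv[...,0]>172))&(hsv[...,1]>130)&(W[...,2]>.097)
    if red.sum()>5: p=np.median(F[red],0); print(n,"post",p.round(4),np.arctan2(p[0]-.085,.065-p[1]).round(3))
o=get_obs(); print((M@(o["position"][:2]-[.481,-.0061])).round(4),o["position"],o["ft_force"].round(1),o["moment"].round(2),o["time"])
E
python3 look.py s5.png
```

```text
scene arm angle (bar) 0.435 254
scene post [ 0.1261 -0.0361] 0.386
[ 0.1092 -0.0385] [ 0.58514144 -0.0566738   0.24550343] [-7.6 -3.3  0.1] [-0.6   1.22 -0.03] 19.225
```

View pics/s5.png

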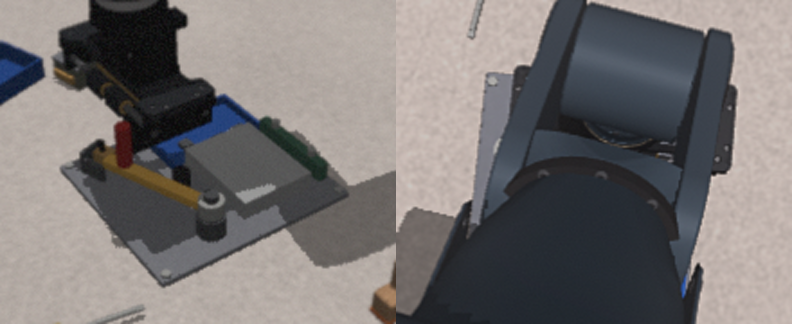

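The arm in the left half has swung back, with the post at (124,145) and an estimated angle of about 0.37–0.40. I'll go on past the click.

Request:
step_arm(rows=[[0.0024,0.0008,0,0,0,0],[0.0024,0.0008,0,0,0,0],[0.0024,0.0008,0,0,0,0],[0.0024,0.0008,0,0,0,0],[0,0,0,0,0,0],[0,0,0,0,0,0]])

```text
time: 19.98
position: [0.5943, -0.0537, 0.2454]
tool_rot: [0.998, -0.057, -0.006, 0.0]
ft_force: [-9.0, -5.0, 0.6]
grip_width: 0.0007
grip_force: 4.4
```

```bash
python3 look.py s6.png
```

```text
scene arm angle (bar) 0.518 285
scene post [ 0.1351 -0.0314] 0.479
[ 0.1179 -0.0345] [ 0.59427644 -0.05371482  0.24538546] [-9.2 -4.2  0.4] [-0.79  1.42 -0.01] 20.075
```

View pics/s6.png

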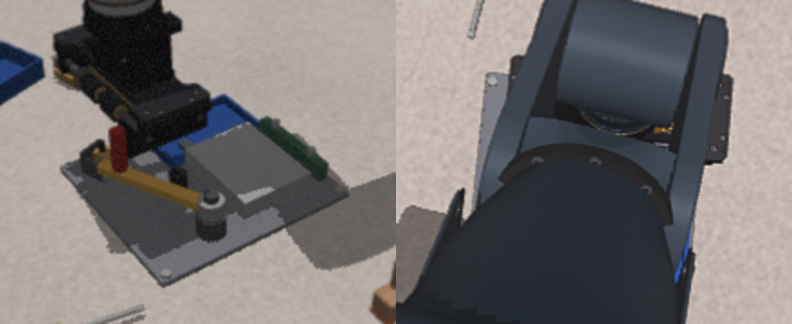

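The post at (118,150) has moved further back. The estimated angle is about 0.46, and the roughly 10 N push matches the spring alone, so the arm is past the click and the fingers carry the load.

```bash
python3 -c "
from rig import hand_in
print(hand_in())"
```

```text
the job is handed in; nothing more can be done
None
```

The job is handed in: all three chips are in the trough, the scraper stands upright and released on the bench left of the fixture, and the closed fingers hold the tensioner arm back at an estimated 0.46 rad (about 10 N), past the 0.37 click, which I inferred from angle and force rather than saw.

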